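Seat a sample vial in the dry block heater and start it

ROBOT

A 6-joint arm with a two-finger parallel gripper is mounted at the origin on the work surface. World frame = base frame: x ahead of the robot, y to its left, z up, the work surface at z = 0. Lengths are in m, angles in rad, forces in N, time in s.
With the tool pointing down it reaches from about 0.25 to 0.775 m from the base axis. Payload 8.9 kg.
Tool frame: the origin (TCP) lies at the very end of the fingers, on their centre line; the grasp point (between the pads) lies 19 mm behind it; z points along the fingers, y is the line along which they close (so a half turn about z gives the same grasp; the last joint's range is limited). The gripper opens to 85 mm and grips with 20 to 120 N. Pads are 22 mm wide; open, the fingers measure 114 mm over their backs; the gripper's body (76 mm by 85 mm) begins 54 mm behind the grasp point. The pads swing forward as they close: fully open they stand 13 mm farther back than shut.
Start: joints at [-1.294, 0.291, -0.153, 1.127, 0, 1.431], TCP at [0.212, -0.48, 0.231] pointing down, gripper open.
Joint ranges: [-2.52, 2.52], [-0.91, 1.74], [-1.3, 1.37], [-1.96, 2.02], [-1.52, 1.47], [-3.14, 3.14]. Speed limits (rad/s): [2.22, 2.22, 2.79, 3.14, 3.14, 3.14].

INTERFACE

Orientations are given as a unit quaternion [w, x, y, z].
In Python, from station import ctrl gives the robot as it stands. The module is installed in compiled form; this text tells all that it offers.
- The arm moves only by the tool apply_moves, never from a script. Its argument "motion" is a list of rows, each an object of numbers: "dx", "dy", "dz": the shift along the tool's x, y, z in cm; "rx", "ry", "rz": the turn, a rotation vector about the tool's x, y, z in degrees. A call has 1 to 20 rows; each row shifts and turns the commanded pose from where the row before left it, along the tool's axes as they then stand; what a row does not reach is not made up. A row lasts 1/10 s, in which the tool goes at most 50 mm and 8.59 degrees, less where a joint would pass 70% of its speed; a pose out of reach is approached as far as the arm can. A call with a gripper value outside its range is refused whole. "fingers" is the closure, from 0 (fully open) to 1 (shut), set as the call begins (left out, the last holds). The fingers move at their own pace and stop on an object; "grip_force" is the grip in N (left out, the last holds). Time passes only in rows, so rows that do not move let the fingers close. It gives the time, the measured TCP pose, the force, the opening and the grip force at its end, in the units of the state.
- ctrl.sense(): the state, without advancing time (a new reading comes with each control period).
- ctrl.grab_frame(name): name is "scene" or "top" or "wrist"; returns the picture (384x512x3 uint8, red, green, blue); there is no depth.
- ctrl.get_calibration(name): a dict with "camera_matrix" (3x3 intrinsics, pixels), "position" and "rotation" of the camera in the world; the wrist camera has in their place "T_tool_cam" (4x4, takes a point from camera to tool coordinates, whose origin is the TCP and whose axes are the flange's). Camera axes: x right, y down, z forward; pixel columns grow to the right and rows downward; lengths in m; the calibration is good to about 2 mm. A picture is of the moment at which its call begins: read the wrist's pose just before it. get_calibration takes no time and is no camera call.
- ctrl.job_done(): hands the job in; it is judged then, once.
The state is a dict: "time_s": time; "joint_pos": joint angles; "dq": joint speeds; "effort": joint torques, N m; "tcp_pos": TCP position; "tool_rot": TCP orientation; "ft_force": force on the tool from outside, world axes, zero at the start; "ft_torque": the same for the moment, N m; "gripper_width": opening from 0.0 (shut) to 1.0 (fully open); "gripper_force": force on a finger pad.
Only numpy, scipy, OpenCV 4.12 (cv2) and the standard library are available. Lean on these libraries where they do the work, as an engineer would, in place of code of your own. Each camera call takes 0.05 s, during which the arm holds its last target. There are 200 camera calls.

TASK

Take the red-capped vial from the rack and load it into the big bore of the dry block heater: lean it clearly and put its bottom edge in first, feel for the bore, straighten it up and slide it gently all the way down, then let go and press the green start button. It is glass in a tight metal bore, so never force it, and leave the other vials and the bottles, beaker, pen and tip box where they are.

Things in the scene. Friction and masses are not known exactly. Their poses are not given: they have to be found in the camera images.
- vial: the vial to load: an amber glass cylinder with a red screw cap and a paper band. Glass body 28 mm diameter, straight from the flat bottom up to 78 mm, cap 25 mm diameter from 83 to 98 mm. Origin: centre of the underside; z along its axis towards the cap. About 70 g. It starts upright in one of the three rack holes
- vial_b: another vial of the same shape and size with a white cap, in the rack; leave it there. Origin: centre of its underside
- vial_c: a third vial, white cap, in the rack; leave it there. Origin: centre of its underside
- rack: blue plastic rack, 150 mm (its x) by 62 mm (its y) by 45 mm high, fixed. Origin: centre of its underside. Three holes in a row along its x, at -46, 0 and +46 mm, 31 mm wide, floors 10 mm above the bench, so the vials stand 63 mm out of it
- heater: dry block heater, white/grey, 270 mm (its x) by 200 mm (its y), fixed. Origin: centre of its underside on the bench; -x is its front with the key panel (75 mm high), +x the rear deck (95 mm high) round a well with a round aluminium insert, 96 mm across, its flat top 100 mm above the bench. Micro tubes in small bores at its edge, 40 mm and more from the middle of the big bore, stand 4 mm above it
- well (a point): centre of the heater's well and of the insert, at the height of the insert's top. The insert's one big vertical bore is 29.2 mm wide, sharp-edged, 45 mm deep, flat-floored, and eccentric: its middle lies 7 mm from this point. The insert is fastened and does not yield, but was dropped in turned to any angle, so the 7 mm may be in any direction; no pose tells which
- start (a joint): travel of the green start button, m: 0 up, 0.005 fully down; sprung, fully down takes 4 N; it counts as pressed from 0.003
- start_top (a point): centre of the top face of the green start button, 22 mm across, on the key panel; it is pressed straight down. It stands 21 mm above the panel
- drop_a: dropper bottle, 25 mm diameter, 78 mm high, standing; leave alone
- drop_b: dropper bottle, 25 mm diameter, 78 mm high, standing; leave alone
- drop_c: dropper bottle, 25 mm diameter, 78 mm high, standing; leave alone
- beaker: glass beaker, 80 mm diameter, 100 mm high; leave alone
- pen: marker pen lying on the bench, 127 mm long; leave alone
- tipbox: blue pipette tip box, 122 by 87 mm, 57 mm high; leave alone

How it is judged:
On the way, in this order (a step that is already met when the one before it is completed fails the run):
1. the vial's bottom edge is in the mouth of the bore while the vial leans by more than 0.1 rad (6 degrees) (angle between vial's own z axis and vertical above 0.1 rad and z of vial in the frame of heater between 0.08 and 0.101 m and horizontal distance between vial and well below 0.024 m), for 0.1 s.
2. the vial stands straight and fully home in the bore (angle between vial's own z axis and vertical below 0.06 rad and z of vial in the frame of heater below 0.0575 m and horizontal distance between vial and well below 0.01 m), for 0.2 s.
3. the start button is pressed with the vial home and let go (value of joint start above 0.003 m and z of vial in the frame of heater below 0.0575 m and contact force between the fingers and vial below 0.2 N), for 0.05 s.
At the end, for the whole second after the job is handed in: The red-capped vial stands at rest in the big bore, upright within 0.06 rad, its underside at most 2.5 mm above the bore's floor, released, and the start button has been pressed after that and is up again (all of step 2 and linear speed of vial below 0.02 m/s and value of joint start below 0.002 m); the robot touches nothing.
It fails at once if the vial is forced: more than 25 N between it and the heater (contact force between vial and heater above 25 N).
It fails at once if another vial is lifted or pushed out of place by more than 15 mm (distance of any of vial_b, vial_c from where it was at the start of the episode above 0.015 m).
It fails at once if a bottle, the beaker, the pen or the tip box is moved by more than 30 mm (distance of any of drop_a, drop_b, drop_c, beaker, pen, tipbox from where it was at the start of the episode above 0.03 m).
It also fails if it takes over 67 s, if anything falls off the work surface, if the arm or the gripper's body presses on something with over 40 N, if the wrist force passes 120 N, or if a joint passes its speed limit or range.

## Working session

There is one attempt and no reset: what is moved stays moved. The work goes in short steps, Python scripts to look and compute and a tool call to move; the robot and the scene stay as the last step left them, time stands still between calls to the robot, and variables do not carry over. Pictures are saved under pics/ and viewed, at most 10 in all, crops included, and the job is handed in when it is done.

Besides the shell and the picture viewer there is one more tool, called after ">>>" in YAML: its name, and indented under it one key for each argument. apply_moves: Moves the arm, as the interface text tells. Its arguments: {"type":"object","properties":{"motion":{"type":"array"},"fingers":{"type":"number"},"grip_force":{"type":"number"}},"required":["motion"]}

```bash
mkdir -p pics
cat > h.py <<'E'
import numpy as np, cv2
from scipy.spatial.transform import Rotation as R
from station import ctrl
def cal(n,s=None):
    c=ctrl.get_calibration(n);K=np.array(c["camera_matrix"])
    if n=="wrist":
        s=s or ctrl.sense();T=np.eye(4);q=s["tool_rot"]
        T[:3,:3]=R.from_quat(np.r_[q[1:],q[0]]).as_matrix();T[:3,3]=s["tcp_pos"]
        T=T@np.array(c["T_tool_cam"]);return K,T[:3,3],T[:3,:3]
    r=np.array(c["rotation"])
    if r.shape!=(3,3): r=R.from_quat(np.r_[r[1:],r[0]]).as_matrix()
    return K,np.array(c["position"]),r
def onplane(C,uv,z):
    K,p,r=C;uv=np.atleast_2d(uv).astype(float)
    d=(r@np.linalg.inv(K)@np.c_[uv,np.ones(len(uv))].T).T
    return p+d*((z-p[2])/d[:,2])[:,None]
def proj(C,X):
    K,p,r=C;c=(np.atleast_2d(X)-p)@r;u=c@K.T;return u[:,:2]/u[:,2:]
def grab(n,f=None):
    s=ctrl.sense();im=ctrl.grab_frame(n)
    if f: cv2.imwrite("pics/"+f,im[:,:,::-1])
    return im,cal(n,s)
E
python3 - <<'E'
from h import *
s=ctrl.sense();print(s)
for n in("scene","top","wrist"):
    im,C=grab(n,n+"0.png");print(n,C)
a=cv2.imread("pics/top0.png");b=cv2.imread("pics/scene0.png")
E
```

```text
{'time_s': 0.0, 'joint_pos': array([-1.29429064e+00,  2.91272228e-01, -1.54133241e-01,  1.12669168e+00,
        1.00932812e-05,  1.43151133e+00]), 'dq': array([6.84693158e-04, 1.59993167e-03, 6.74575727e-04, 1.32355200e-04,
       1.94671174e-03, 5.52416700e-05]), 'effort': array([-2.97198467e-04, -5.37147081e+01,  3.31369829e+01,  1.62178196e-02,
       -8.47562660e-05,  8.21304752e-06]), 'tcp_pos': array([ 0.21194744, -0.4798368 ,  0.23073391]), 'tool_rot': array([-6.49228068e-04,  9.78467279e-01,  2.06400970e-01, -3.95552471e-05]), 'ft_force': array([-0.54143897, -0.04354863, -0.71471265]), 'ft_torque': array([ 0.05792594, -0.03779395,  0.03386918]), 'gripper_force': 0.0, 'gripper_width': 1.0018525253620587}
scene (array([[392.67536653,   0.        , 254.83852435],
       [  0.        , 392.67536653, 193.8065752 ],
       [  0.        ,   0.        ,   1.        ]]), array([ 1.48111481, -0.44585161,  0.71747273]), array([[ 0.44511019,  0.48493948, -0.75280184],
       [ 0.89536337, -0.2276949 ,  0.38272637],
       [ 0.01418999, -0.8443866 , -0.53554637]]))
top (array([[426.70223225,   0.        , 257.60560687],
       [  0.        , 426.70223225, 195.41351641],
       [  0.        ,   0.        ,   1.        ]]), array([0.41839459, 0.02265759, 1.38577306]), array([[ 0.01297356, -0.98955228,  0.14358958],
       [-0.99990179, -0.01360029, -0.00338404],
       [ 0.00530155, -0.14353158, -0.98963154]]))
wrist (array([[332.76533377,   0.        , 256.91796162],
       [  0.        , 332.76533377, 200.06549041],
       [  0.        ,   0.        ,   1.        ]]), array([ 0.2736852 , -0.45163301,  0.37332797]), array([[ 4.04323790e-01, -8.81570932e-01, -2.43628745e-01],
       [-9.14615751e-01, -3.89875236e-01, -1.07122956e-01],
       [-5.48329926e-04,  2.66139047e-01, -9.63934493e-01]]))
```

View pics/top0.png

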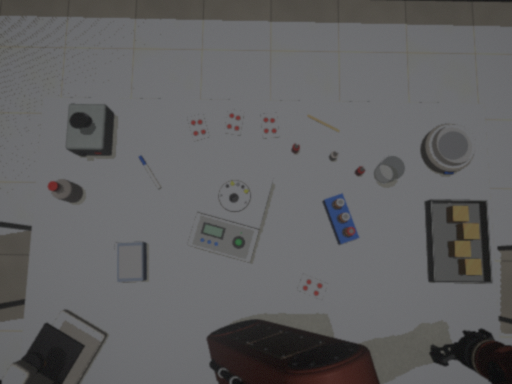

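View pics/scene0.png

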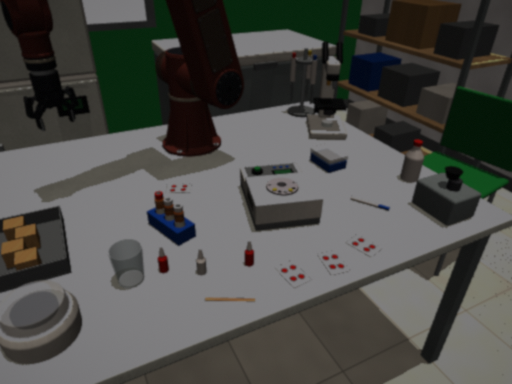

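The top view shows the red cap at about (350,232), white caps at (340,203) and (345,217), the insert at (235,195) and the green button at (239,242). The scene view confirms that the red vial is the rack's near-robot end. Next I'll measure these.

Run:
```python
from h import *
im=cv2.imread("pics/top0.png")[:,:,::-1];C=cal("top")
cv2.imwrite("pics/crop0.png",np.hstack([cv2.resize(im[170:270,180:280][:,:,::-1],None,fx=4,fy=4,interpolation=3),cv2.resize(im[170:270,300:400][:,:,::-1],None,fx=4,fy=4,interpolation=3)]))
hsv=cv2.cvtColor(np.ascontiguousarray(im),cv2.COLOR_RGB2HSV)
def blob(lo,hi,x0,y0,x1,y1):
    m=cv2.inRange(hsv,lo,hi);k=np.zeros_like(m);k[y0:y1,x0:x1]=m[y0:y1,x0:x1]
    n,l,st,ce=cv2.connectedComponentsWithStats(k);return [(st[i,4],ce[i].round(1).tolist(),st[i,:4].tolist()) for i in range(1,n) if st[i,4]>8]
g=blob((40,80,20),(85,255,255),190,210,270,270);r=blob((0,110,60),(10,255,255),325,190,365,250);r2=blob((170,110,60),(180,255,255),325,190,365,250)
b=blob((100,120,40),(130,255,255),310,185,370,250)
print(g,r,r2,b)
for G in g: print("green",onplane(C,G[1],.096))
for G in r+r2: print("red",onplane(C,G[1],.108))
m=cv2.inRange(hsv,(100,120,40),(130,255,255));m[:185]=0;m[250:]=0;m[:,:310]=0;m[:,370:]=0
h=cv2.convexHull(cv2.findNonZero(m));rc=cv2.minAreaRect(h);bp=cv2.boxPoints(rc);print(onplane(C,bp,.045))
print("well guess",onplane(C,[235,195.5],.1))
```

```text
[(np.int32(38), [238.1, 241.9], [235, 239, 7, 7])] [(np.int32(16), [348.0, 231.3], [347, 228, 4, 7])] [] [(np.int32(493), [339.0, 219.1], [325, 195, 33, 48])]
green [[0.4635344  0.07504613 0.096     ]]
red [[ 0.49899412 -0.25363004  0.108     ]]
[[ 0.60198918 -0.19274168  0.045     ]
 [ 0.62357287 -0.24967662  0.045     ]
 [ 0.48550812 -0.29747288  0.045     ]
 [ 0.4645664  -0.24124655  0.045     ]]
well guess [[0.60374092 0.08706106 0.1       ]]
```

View pics/crop0.png

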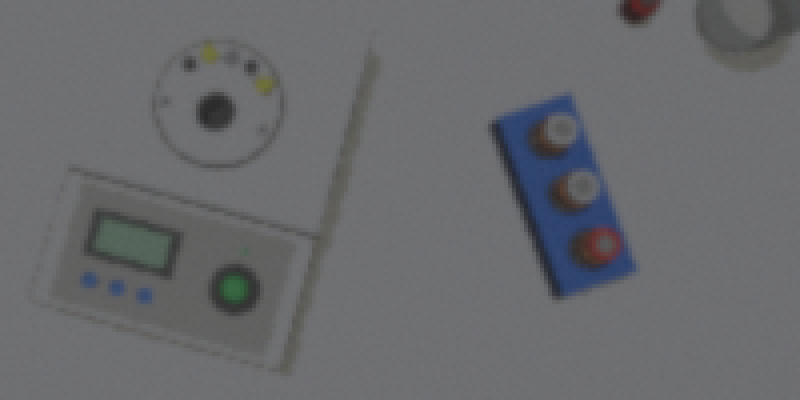

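The crop shows the insert centred at crop (218,103), with the bore at (215,111), i.e. offset towards the robot. The red vial is the lower one at crop (600,245). I'll move over it and look with the wrist camera.

>>> apply_moves:
  motion:
    - {"dx": 4.4,"dy": -1.06,"dz": 0.38,"rz": 0.6}
    - {"dx": 4.4,"dy": -1.06,"dz": 0.38,"rz": 0.6}
    - {"dx": 4.4,"dy": -1.06,"dz": 0.38,"rz": 0.6}
    - {"dx": 4.4,"dy": -1.06,"dz": 0.38,"rz": 0.6}
    - {"dx": 4.4,"dy": -1.06,"dz": 0.38,"rz": 0.6}
    - {"dx": 4.4,"dy": -1.06,"dz": 0.38,"rz": 0.6}
    - {"dx": 4.4,"dy": -1.06,"dz": 0.38,"rz": 0.6}
    - {"dx": 4.4,"dy": -1.06,"dz": 0.38,"rz": 0.4}
    - {"dx": 0}
    - {"dx": 0}

```text
invalid input
```

Run:
```python
from h import *
im,C=grab("wrist","w1.png");s=ctrl.sense();print(s["tcp_pos"],s["tool_rot"],s["time_s"])
hsv=cv2.cvtColor(im,cv2.COLOR_RGB2HSV)
m=cv2.inRange(hsv,(0,110,50),(8,255,255))|cv2.inRange(hsv,(172,110,50),(180,255,255))
n,l,st,ce=cv2.connectedComponentsWithStats(m)
for i in range(1,n):
    if st[i,4]>60: print(st[i],ce[i],onplane(C,ce[i],.108))
print(proj(C,s["tcp_pos"]),proj(C,[.5,-.26,.108]))
```

```text
[ 0.2119869  -0.48003371  0.23095526] [-3.83845730e-04  9.78469587e-01  2.06390689e-01 -4.88763900e-05] 0.2
[[259.21108279 259.0390307 ]] [[ 102.32311123 -437.08789556]]
```

View pics/w1.png

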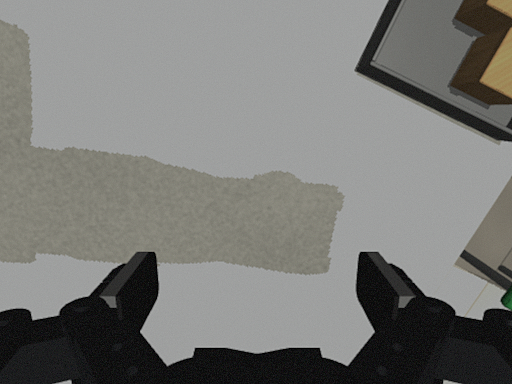

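The move was refused, so this picture shows only the open fingers over an empty bench. I'll retry with every key spelled out.

>>> apply_moves:
  motion:
    - {"dx": 4.4,"dy": -1.06,"dz": 0.38,"rx": 0,"ry": 0,"rz": 0.6}
    - {"dx": 4.4,"dy": -1.06,"dz": 0.38,"rx": 0,"ry": 0,"rz": 0.6}
    - {"dx": 4.4,"dy": -1.06,"dz": 0.38,"rx": 0,"ry": 0,"rz": 0.6}
    - {"dx": 4.4,"dy": -1.06,"dz": 0.38,"rx": 0,"ry": 0,"rz": 0.6}
    - {"dx": 4.4,"dy": -1.06,"dz": 0.38,"rx": 0,"ry": 0,"rz": 0.6}
    - {"dx": 4.4,"dy": -1.06,"dz": 0.38,"rx": 0,"ry": 0,"rz": 0.6}
    - {"dx": 4.4,"dy": -1.06,"dz": 0.38,"rx": 0,"ry": 0,"rz": 0.6}
    - {"dx": 4.4,"dy": -1.06,"dz": 0.38,"rx": 0,"ry": 0,"rz": 0.4}
    - {"dx": 0,"dy": 0,"dz": 0,"rx": 0,"ry": 0,"rz": 0}
    - {"dx": 0,"dy": 0,"dz": 0,"rx": 0,"ry": 0,"rz": 0}
  fingers: 0
  grip_force: 20

```text
time_s: 1.2
tcp_pos: [0.5079, -0.2704, 0.2004]
tool_rot: [-0.0, 0.986, 0.168, -0.0]
ft_force: [-0.5, -0.7, -0.0]
gripper_width: 0.999
gripper_force: 0.0
```

```bash
cat > red.py <<'E'
from h import *
import sys
im,C=grab("wrist",sys.argv[1]);s=ctrl.sense();print(s["tcp_pos"],s["tool_rot"],s["time_s"])
hsv=cv2.cvtColor(im,cv2.COLOR_RGB2HSV)
m=cv2.inRange(hsv,(0,110,50),(8,255,255))|cv2.inRange(hsv,(172,110,50),(180,255,255))
n,l,st,ce=cv2.connectedComponentsWithStats(m)
for i in range(1,n):
    if st[i,4]>60: print(st[i],ce[i],onplane(C,ce[i],.108))
print(proj(C,s["tcp_pos"]))
E
python3 red.py w2.png
```

```text
[ 0.50722858 -0.27115806  0.20060337] [-1.52235815e-04  9.85900557e-01  1.67331662e-01 -4.28319733e-04] 1.25
[230 188  33  35 634] [245.93375394 204.19716088] [[ 0.50455138 -0.26195747  0.108     ]]
[102 268  10  11  70] [105.88571429 272.21428571] [[ 0.41614605 -0.17687638  0.108     ]]
[ 88 279  12  12  97] [ 93.01030928 284.21649485] [[ 0.40251964 -0.16957961  0.108     ]]
[[260.1063236  260.62067758]]
```

View pics/w2.png

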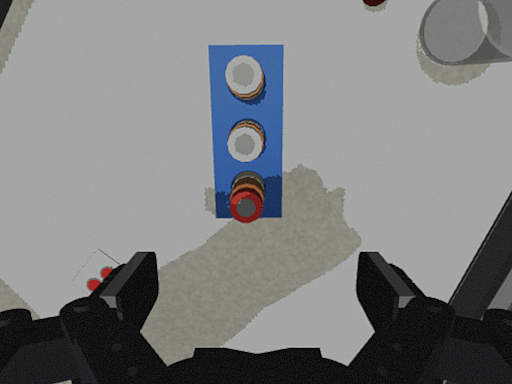

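The wrist view shows the red cap centred at about (247,206), the white caps at (244,75) and (245,144), and the rack nearly aligned with the tool. The cap is about 9 mm off in tool -y. I'll descend around it and close.

>>> apply_moves:
  motion:
    - {"dx": -0.06,"dy": -0.95,"dz": 2.0,"rx": 0,"ry": 0,"rz": 0}
    - {"dx": 0,"dy": 0,"dz": 3.0,"rx": 0,"ry": 0,"rz": 0}
    - {"dx": 0,"dy": 0,"dz": 3.0,"rx": 0,"ry": 0,"rz": 0}
    - {"dx": 0,"dy": 0,"dz": 3.0,"rx": 0,"ry": 0,"rz": 0}
    - {"dx": 0,"dy": 0,"dz": 2.2,"rx": 0,"ry": 0,"rz": 0}
    - {"dx": 0,"dy": 0,"dz": 1.0,"rx": 0,"ry": 0,"rz": 0}
    - {"dx": 0,"dy": 0,"dz": 0,"rx": 0,"ry": 0,"rz": 0}
    - {"dx": 0,"dy": 0,"dz": 0,"rx": 0,"ry": 0,"rz": 0}

```text
time_s: 2.05
tcp_pos: [0.504, -0.2634, 0.0599]
tool_rot: [0.0, 0.986, 0.167, 0.0]
ft_force: [0.5, -0.8, 0.1]
gripper_width: 0.998
gripper_force: 0.0
```

>>> apply_moves:
  motion:
    - {"dx": 0,"dy": 0,"dz": 0,"rx": 0,"ry": 0,"rz": 0}
    - {"dx": 0,"dy": 0,"dz": 0,"rx": 0,"ry": 0,"rz": 0}
    - {"dx": 0,"dy": 0,"dz": 0,"rx": 0,"ry": 0,"rz": 0}
    - {"dx": 0,"dy": 0,"dz": 0,"rx": 0,"ry": 0,"rz": 0}
    - {"dx": 0,"dy": 0,"dz": 0,"rx": 0,"ry": 0,"rz": 0}
    - {"dx": 0,"dy": 0,"dz": 0,"rx": 0,"ry": 0,"rz": 0}
    - {"dx": 0,"dy": 0,"dz": 0,"rx": 0,"ry": 0,"rz": 0}
    - {"dx": 0,"dy": 0,"dz": 0,"rx": 0,"ry": 0,"rz": 0}
  fingers: 1
  grip_force: 30

```text
time_s: 2.85
tcp_pos: [0.5042, -0.2626, 0.0594]
tool_rot: [0.0, 0.986, 0.167, 0.0]
ft_force: [-0.0, 0.6, 6.3]
gripper_width: 0.317
gripper_force: 29.5
```

>>> apply_moves:
  motion:
    - {"dx": 0,"dy": 0,"dz": -1,"rx": 0,"ry": 0,"rz": 0}
    - {"dx": 0,"dy": 0,"dz": -3,"rx": 0,"ry": 0,"rz": 0}
    - {"dx": 0,"dy": 0,"dz": -3.5,"rx": 0,"ry": 0,"rz": 0}
    - {"dx": 0,"dy": 0,"dz": -3.5,"rx": 0,"ry": 0,"rz": 0}
    - {"dx": 0,"dy": 0,"dz": -3,"rx": 0,"ry": 0,"rz": 0}
    - {"dx": 0.9,"dy": -1.9,"dz": 0,"rx": 0,"ry": 0,"rz": 0}
    - {"dx": 1.8,"dy": -3.8,"dz": 0,"rx": 0,"ry": 0,"rz": 0}
    - {"dx": 1.8,"dy": -3.8,"dz": 0,"rx": 0,"ry": 0,"rz": 0}
    - {"dx": 1.8,"dy": -3.8,"dz": 0,"rx": 0,"ry": 0,"rz": 0}
    - {"dx": 1.8,"dy": -3.8,"dz": 0,"rx": 0,"ry": 0,"rz": 0}
    - {"dx": 1.8,"dy": -3.8,"dz": 0,"rx": 0,"ry": 0,"rz": 0}
    - {"dx": 1.8,"dy": -3.8,"dz": 0,"rx": 0,"ry": 0,"rz": 0}
    - {"dx": 1.8,"dy": -3.8,"dz": 0,"rx": 0,"ry": 0,"rz": 0}
    - {"dx": 0.8,"dy": -1.6,"dz": 0,"rx": 0,"ry": 0,"rz": 0}
    - {"dx": 0,"dy": 0,"dz": 0,"rx": 0,"ry": 0,"rz": 0}
    - {"dx": 0,"dy": 0,"dz": 0,"rx": 0,"ry": 0,"rz": 0}
    - {"dx": 0,"dy": 0,"dz": 0,"rx": 0,"ry": 0,"rz": 0}

```text
time_s: 4.55
tcp_pos: [0.5397, 0.0679, 0.199]
tool_rot: [0.0, 0.986, 0.167, -0.0]
ft_force: [0.6, 0.3, 0.6]
gripper_width: 0.316
gripper_force: 30.5
```

Run:
```python
from h import *
im,C=grab("wrist","w3.png");s=ctrl.sense();print(s)
print("top bore",onplane(cal("top"),[[233.4,197.4],[234.1,195.4]],.1))
print(proj(C,[.597,.089,.1]),proj(C,s["tcp_pos"]))
cv2.imwrite("pics/top3.png",ctrl.grab_frame("top")[:,:,::-1])
```

```text
{'time_s': 4.6, 'joint_pos': array([-9.41657380e-03,  3.46482629e-01, -1.60861549e-01,  1.06359795e+00,
       -2.49453095e-04,  2.79799660e+00]), 'dq': array([-0.00366637, -0.00209998, -0.00149273, -0.00061488,  0.00017277,
        0.00257739]), 'effort': array([ 6.09730314e-01, -5.71274292e+01,  3.27098501e+01,  1.98459090e-02,
        1.88041187e-02, -7.94098800e-03]), 'tcp_pos': array([0.53972659, 0.06773988, 0.19899686]), 'tool_rot': array([ 1.09988290e-04,  9.86072945e-01,  1.66313336e-01, -9.36671233e-05]), 'ft_force': array([ 0.50085566, -1.44824181, -0.51576085]), 'ft_torque': array([ 0.02486186, -0.0290957 ,  0.03732689]), 'gripper_force': 30.47723650932312, 'gripper_width': 0.3195835660768499}
top bore [[0.5978353  0.09180612 0.1       ]
 [0.60401079 0.08980596 0.1       ]]
[[256.70669955 118.02507087]] [[259.44957416 258.76238233]]
```

View pics/w3.png

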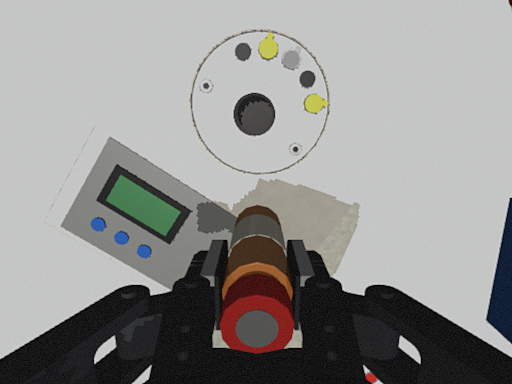

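The wrist view shows the bore at about (254,114) in an insert circle centred near (259,101). The held vial's bottom edge is at about (258,206), so I can measure the bore relative to it.

Run:
```python
from h import *
im=cv2.imread("pics/w3.png");g=cv2.cvtColor(im,cv2.COLOR_BGR2GRAY)
K,_,_=cal("top")
s=dict(tcp_pos=np.array([.53970,.06782,.199]),tool_rot=np.array([0,.98604,.1665,0]));C=cal("wrist",s)
sub=g[80:150,215:295];_,m=cv2.threshold(sub,100,255,cv2.THRESH_BINARY_INV)
n,l,st,ce=cv2.connectedComponentsWithStats(m)
i=l[34,39];cs,_=cv2.findContours((l==i).astype(np.uint8),cv2.RETR_EXTERNAL,cv2.CHAIN_APPROX_NONE)
e=cv2.fitEllipse(cs[0]);c=np.array(e[0])+[215,80];print("bore",c,e[1])
B=onplane(C,cs[0][:,0]+[215,80],.1);(bx,by),br=cv2.minEnclosingCircle(B[:,:2].astype(np.float32)*1000);print("bore xy r mm",bx,by,br,onplane(C,c,.1))
W=onplane(C,[259.5,101],.1);print("insert",W)
# vial bottom: predicted edge points
xt=np.array([.9446,.3283,0]);yt=np.array([.3283,-.9446,0])
for hb in(.046,.049,.052):
    b=s["tcp_pos"]-[0,0,hb]
    print(hb,proj(C,[b+.014*xt,b+.014*yt,b-.014*yt]).round(1).tolist())
for r in(206,212,220,228):
    row=g[r,222:296].astype(int);print(r,row.tolist())
```

```text
bore [253.9598465  113.79684067] (40.06059265136719, 41.39765548706055)
bore xy r mm 598.8515014648438 91.60421752929688 14.387102127075195 [[0.59910103 0.09172599 0.1       ]]
insert [[0.60851439 0.09089996 0.1       ]]
0.046 [[258.6, 202.9], [281.9, 225.3], [235.3, 225.3]]
0.049 [[258.6, 201.5], [281.6, 223.6], [235.6, 223.6]]
0.052 [[258.6, 200.2], [281.2, 222.0], [235.9, 222.0]]
206 [156, 156, 152, 151, 147, 168, 195, 203, 198, 197, 191, 161, 149, 151, 150, 153, 153, 150, 151, 146, 149, 148, 152, 154, 160, 153, 142, 139, 134, 120, 90, 68, 47, 37, 42, 44, 44, 37, 52, 56, 91, 106, 124, 133, 138, 145, 156, 161, 154, 155, 156, 153, 153, 154, 153, 154, 154, 153, 152, 151, 152, 154, 154, 155, 158, 156, 157, 155, 157, 159, 158, 156, 156, 153]
212 [86, 86, 87, 84, 88, 73, 76, 114, 141, 154, 157, 155, 153, 153, 148, 148, 156, 160, 145, 105, 58, 38, 48, 48, 54, 48, 53, 51, 50, 49, 55, 48, 52, 50, 48, 50, 46, 50, 52, 49, 50, 53, 52, 47, 54, 49, 51, 49, 50, 43, 36, 67, 114, 154, 159, 156, 154, 156, 158, 156, 158, 155, 156, 152, 159, 155, 156, 154, 157, 153, 151, 153, 153, 156]
220 [83, 86, 84, 83, 84, 84, 86, 86, 85, 87, 85, 82, 88, 86, 70, 36, 37, 47, 53, 70, 77, 73, 75, 70, 74, 67, 70, 74, 78, 80, 77, 76, 78, 73, 76, 78, 79, 76, 73, 77, 75, 77, 76, 73, 73, 74, 78, 77, 75, 74, 74, 72, 64, 53, 42, 43, 69, 137, 160, 152, 154, 150, 156, 153, 152, 153, 155, 154, 154, 154, 158, 155, 153, 154]
228 [82, 83, 102, 117, 96, 76, 82, 81, 85, 85, 84, 81, 69, 70, 68, 72, 73, 74, 75, 72, 70, 73, 73, 71, 73, 76, 71, 70, 76, 77, 78, 77, 74, 73, 76, 75, 75, 72, 80, 75, 74, 72, 70, 71, 74, 76, 76, 77, 75, 72, 76, 73, 74, 79, 79, 75, 75, 74, 62, 118, 154, 152, 151, 150, 154, 152, 151, 155, 154, 156, 154, 153, 152, 152]
```

>>> apply_moves:
  motion:
    - {"dx": 1.5,"dy": -0.06,"dz": 0,"rx": 0,"ry": 0,"rz": 0}
    - {"dx": 2.0,"dy": -0.06,"dz": 0,"rx": 0,"ry": 0,"rz": 0}
    - {"dx": 2.0,"dy": -0.06,"dz": 0,"rx": 0,"ry": 0,"rz": 0}
    - {"dx": 1.5,"dy": -0.06,"dz": 0,"rx": 0,"ry": 0,"rz": 0}
    - {"dx": 0,"dy": 0,"dz": 0,"rx": 0,"ry": -4,"rz": 0}
    - {"dx": 0,"dy": 0,"dz": 0,"rx": 0,"ry": -5,"rz": 0}
    - {"dx": 0,"dy": 0,"dz": 0,"rx": 0,"ry": -5,"rz": 0}
    - {"dx": 0.48,"dy": 0,"dz": 1.94,"rx": 0,"ry": 0,"rz": 0}
    - {"dx": 0.36,"dy": 0,"dz": 1.45,"rx": 0,"ry": 0,"rz": 0}
    - {"dx": 0,"dy": 0,"dz": 0,"rx": 0,"ry": 0,"rz": 0}
    - {"dx": 0,"dy": 0,"dz": 0,"rx": 0,"ry": 0,"rz": 0}
    - {"dx": 0,"dy": 0,"dz": 0,"rx": 0,"ry": 0,"rz": 0}
    - {"dx": 0,"dy": 0,"dz": 0,"rx": 0,"ry": 0,"rz": 0}

```text
time_s: 5.95
tcp_pos: [0.6055, 0.0939, 0.1651]
tool_rot: [0.02, 0.979, 0.166, -0.119]
ft_force: [-0.3, -0.2, -0.6]
gripper_width: 0.318
gripper_force: 30.5
```

Run:
```python
from h import *
im,C=grab("wrist","w4.png");s=ctrl.sense();print(s["tcp_pos"],s["tool_rot"],s["ft_force"])
xt=C[2];q=s["tool_rot"];T=R.from_quat(np.r_[q[1:],q[0]]).as_matrix()
for ox in(0,-.0023):
  low=s["tcp_pos"]+T@[.014+ox,0,.0485];print("low edge",low,proj(C,low))
print("bore",proj(C,[[.599,.0917,.1],[.5988,.0916,.1]]))
```

```text
[0.60544334 0.09398283 0.16498482] [ 0.02039895  0.97872828  0.16558977 -0.11939373] [ 0.05537575  0.16080575 -1.60794617]
low edge [0.60726925 0.09459819 0.11454141] [[258.44702358 201.64673834]]
low edge [0.60516096 0.09386388 0.11509448] [[258.44148819 205.34305476]]
bore [[258.32357068 202.31177979]
 [258.36688172 202.60872531]]
```

View pics/w4.png

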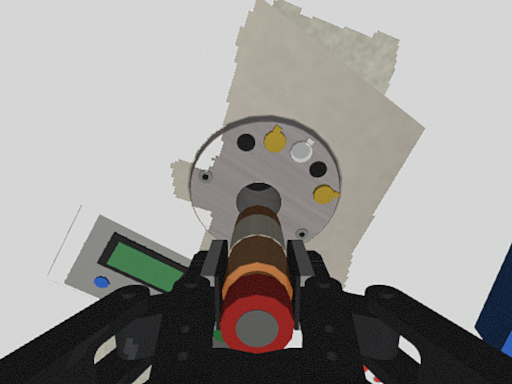

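The view shows the bore at roughly columns 236–281, with its top arc at row 183. The vial's low edge at (258,205) points into it, about 0.5 mm off laterally. I'll descend and feel for contact.

>>> apply_moves:
  motion:
    - {"dx": 0.12,"dy": 0.05,"dz": 0.5,"rx": 0,"ry": 0,"rz": 0}
    - {"dx": 0.12,"dy": 0,"dz": 0.5,"rx": 0,"ry": 0,"rz": 0}
    - {"dx": 0.05,"dy": 0,"dz": 0.2,"rx": 0,"ry": 0,"rz": 0}
    - {"dx": 0,"dy": 0,"dz": 0,"rx": 0,"ry": 0,"rz": 0}
    - {"dx": 0,"dy": 0,"dz": 0,"rx": 0,"ry": 0,"rz": 0}

```text
time_s: 6.5
tcp_pos: [0.6051, 0.0936, 0.1515]
tool_rot: [0.02, 0.979, 0.166, -0.12]
ft_force: [0.1, 0.8, 0.3]
gripper_width: 0.319
gripper_force: 30.5
```

>>> apply_moves:
  motion:
    - {"dx": 0.024,"dy": 0,"dz": 0.1,"rx": 0,"ry": 0,"rz": 0}
    - {"dx": 0.024,"dy": 0,"dz": 0.1,"rx": 0,"ry": 0,"rz": 0}
    - {"dx": 0.024,"dy": 0,"dz": 0.1,"rx": 0,"ry": 0,"rz": 0}
    - {"dx": 0,"dy": 0,"dz": 0,"rx": 0,"ry": 0,"rz": 0}
    - {"dx": 0,"dy": 0,"dz": 0,"rx": 0,"ry": 0,"rz": 0}

```text
time_s: 7.0
tcp_pos: [0.6051, 0.0936, 0.1485]
tool_rot: [0.02, 0.979, 0.166, -0.12]
ft_force: [-0.2, -0.1, -0.3]
gripper_width: 0.323
gripper_force: 30.5
```

>>> apply_moves:
  motion:
    - {"dx": 0.024,"dy": 0,"dz": 0.1,"rx": 0,"ry": 0,"rz": 0}
    - {"dx": 0.024,"dy": 0,"dz": 0.1,"rx": 0,"ry": 0,"rz": 0}
    - {"dx": 0,"dy": 0,"dz": 0,"rx": 0,"ry": 0,"rz": 0}
    - {"dx": 0,"dy": 0,"dz": 0,"rx": 0,"ry": 0,"rz": 0}

```text
time_s: 7.4
tcp_pos: [0.6053, 0.0937, 0.1469]
tool_rot: [0.02, 0.979, 0.166, -0.12]
ft_force: [0.6, 0.2, 4.9]
gripper_width: 0.316
gripper_force: 31.0
```

>>> apply_moves:
  motion:
    - {"dx": -0.024,"dy": 0,"dz": -0.1,"rx": 0,"ry": 0,"rz": 0}
    - {"dx": 0.1,"dy": 0,"dz": -0.024,"rx": 0,"ry": 0,"rz": 0}
    - {"dx": 0.1,"dy": 0,"dz": -0.024,"rx": 0,"ry": 0,"rz": 0}
    - {"dx": 0.1,"dy": 0,"dz": -0.024,"rx": 0,"ry": 0,"rz": 0}
    - {"dx": 0,"dy": 0,"dz": 0,"rx": 0,"ry": 0,"rz": 0}
    - {"dx": 0,"dy": 0,"dz": 0,"rx": 0,"ry": 0,"rz": 0}

```text
time_s: 8.0
tcp_pos: [0.608, 0.0946, 0.1473]
tool_rot: [0.02, 0.979, 0.166, -0.12]
ft_force: [0.5, -0.4, -0.8]
gripper_width: 0.321
gripper_force: 30.5
```

>>> apply_moves:
  motion:
    - {"dx": 0.1,"dy": 0,"dz": -0.024,"rx": 0,"ry": 0,"rz": 0}
    - {"dx": 0.05,"dy": 0,"dz": -0.012,"rx": 0,"ry": 0,"rz": 0}
    - {"dx": 0,"dy": 0,"dz": 0,"rx": 0,"ry": 0,"rz": 0}
    - {"dx": 0,"dy": 0,"dz": 0,"rx": 0,"ry": 0,"rz": 0}

```text
time_s: 8.4
tcp_pos: [0.6095, 0.0951, 0.1475]
tool_rot: [0.02, 0.979, 0.166, -0.12]
ft_force: [-0.3, -0.0, -0.9]
gripper_width: 0.319
gripper_force: 30.5
```

>>> apply_moves:
  motion:
    - {"dx": 0.024,"dy": 0,"dz": 0.1,"rx": 0,"ry": 0,"rz": 0}
    - {"dx": 0.024,"dy": 0,"dz": 0.1,"rx": 0,"ry": 0,"rz": 0}
    - {"dx": 0,"dy": 0,"dz": 0,"rx": 0,"ry": 0,"rz": 0}
    - {"dx": 0,"dy": 0,"dz": 0,"rx": 0,"ry": 0,"rz": 0}

```text
time_s: 8.8
tcp_pos: [0.6096, 0.0949, 0.1453]
tool_rot: [0.02, 0.979, 0.166, -0.12]
ft_force: [1.0, -0.4, -0.7]
gripper_width: 0.317
gripper_force: 30.4
```

>>> apply_moves:
  motion:
    - {"dx": 0.1,"dy": 0,"dz": -0.024,"rx": 0,"ry": 0,"rz": 0}
    - {"dx": 0.05,"dy": 0,"dz": -0.012,"rx": 0,"ry": 0,"rz": 0}
    - {"dx": 0,"dy": 0,"dz": 0,"rx": 0,"ry": 0,"rz": 0}
    - {"dx": 0,"dy": 0,"dz": 0,"rx": 0,"ry": 0,"rz": 0}

```text
time_s: 9.2
tcp_pos: [0.6109, 0.0957, 0.1454]
tool_rot: [0.02, 0.979, 0.166, -0.12]
ft_force: [0.7, 0.1, -0.5]
gripper_width: 0.319
gripper_force: 30.4
```

>>> apply_moves:
  motion:
    - {"dx": 0.1,"dy": 0,"dz": -0.024,"rx": 0,"ry": 0,"rz": 0}
    - {"dx": 0.05,"dy": 0,"dz": -0.012,"rx": 0,"ry": 0,"rz": 0}
    - {"dx": 0,"dy": 0,"dz": 0,"rx": 0,"ry": 0,"rz": 0}
    - {"dx": 0,"dy": 0,"dz": 0,"rx": 0,"ry": 0,"rz": 0}

```text
time_s: 9.6
tcp_pos: [0.6121, 0.0961, 0.1453]
tool_rot: [0.02, 0.979, 0.166, -0.121]
ft_force: [-2.4, 0.2, -0.2]
gripper_width: 0.315
gripper_force: 30.5
```

>>> apply_moves:
  motion:
    - {"dx": 0.05,"dy": 0,"dz": -0.012,"rx": 0,"ry": 0,"rz": 0}
    - {"dx": 0.05,"dy": 0,"dz": -0.012,"rx": 0,"ry": 0,"rz": 0}
    - {"dx": 0,"dy": 0,"dz": 0,"rx": 0,"ry": 0,"rz": 0}
    - {"dx": 0,"dy": 0,"dz": 0,"rx": 0,"ry": 0,"rz": 0}

```text
time_s: 10.0
tcp_pos: [0.6129, 0.0964, 0.1453]
tool_rot: [0.02, 0.979, 0.166, -0.121]
ft_force: [-4.6, -1.5, 0.2]
gripper_width: 0.316
gripper_force: 30.4
```

Wall contact is found: the force lies purely along -x of the tool, so the vial is laterally centred. I'll back off slightly and straighten partway about the low edge.

>>> apply_moves:
  motion:
    - {"dx": -0.143,"dy": 0,"dz": -0.119,"rx": 0,"ry": 0,"rz": 0}
    - {"dx": -0.155,"dy": 0,"dz": 0.047,"rx": 0,"ry": 2,"rz": 0}
    - {"dx": -0.157,"dy": 0,"dz": 0.042,"rx": 0,"ry": 2,"rz": 0}
    - {"dx": -0.158,"dy": 0,"dz": 0.036,"rx": 0,"ry": 2,"rz": 0}
    - {"dx": -0.16,"dy": 0,"dz": 0.031,"rx": 0,"ry": 2,"rz": 0}
    - {"dx": 0,"dy": 0,"dz": 0,"rx": 0,"ry": 0,"rz": 0}
    - {"dx": 0,"dy": 0,"dz": 0,"rx": 0,"ry": 0,"rz": 0}

```text
time_s: 10.7
tcp_pos: [0.6066, 0.0939, 0.1472]
tool_rot: [0.009, 0.985, 0.167, -0.051]
ft_force: [-1.8, -1.7, 2.0]
gripper_width: 0.316
gripper_force: 30.5
```

```bash
cat > st.py <<'E'
from h import *
P=[];F=[];M=[]
for _ in range(1):
    s=ctrl.sense();P.append(s["tcp_pos"]);F.append(s["ft_force"]);M.append(s["ft_torque"]);q=s["tool_rot"]
T=R.from_quat(np.r_[q[1:],q[0]]).as_matrix()
xt=np.array([.9446,.3283,0]);yt=np.array([.3283,-.9446,0])
d=P[0]-[.599,.0917,0]
print("rel x %.2f y %.2f z %.2f mm"%(d@xt*1e3,d@yt*1e3,d[2]*1e3),"F x,y,z",np.array([F[0]@xt,F[0]@yt,F[0][2]]).round(1),"lean x,y deg",np.degrees(np.arcsin(-T[:,2]@xt)).round(2),np.degrees(np.arcsin(-T[:,2]@yt)).round(2),"M",M[0].round(2),s["time_s"])
E
python3 st.py
```

```text
rel x 7.86 y 0.37 z 147.19 mm F x,y,z [-2.3  1.1  2. ] lean x,y deg 5.97 -0.02 M [-0.29  0.57  0.03] 10.7
```

>>> apply_moves:
  motion:
    - {"dx": -0.06,"dy": 0,"dz": 0.006,"rx": 0,"ry": 0,"rz": 0}
    - {"dx": -0.169,"dy": 0,"dz": 0.047,"rx": 0,"ry": 2,"rz": 0}
    - {"dx": -0.17,"dy": 0,"dz": 0.041,"rx": 0,"ry": 2,"rz": 0}
    - {"dx": -0.171,"dy": 0,"dz": 0.035,"rx": 0,"ry": 2,"rz": 0}
    - {"dx": 0,"dy": 0,"dz": 0,"rx": 0,"ry": 0,"rz": 0}
    - {"dx": 0,"dy": 0,"dz": 0,"rx": 0,"ry": 0,"rz": 0}

```text
time_s: 11.3
tcp_pos: [0.6013, 0.0922, 0.1459]
tool_rot: [0.0, 0.986, 0.167, -0.0]
ft_force: [-0.4, -1.2, 0.5]
gripper_width: 0.316
gripper_force: 30.4
```

```bash
python3 st.py
```

```text
rel x 2.32 y 0.29 z 145.94 mm F x,y,z [-0.8  1.   0.5] lean x,y deg 0.0 -0.0 M [-0.16  0.19  0.01] 11.3
```

>>> apply_moves:
  motion:
    - {"dx": 0,"dy": 0,"dz": 0.1,"rx": 0,"ry": 0,"rz": 0}
    - {"dx": 0,"dy": 0,"dz": 0.1,"rx": 0,"ry": 0,"rz": 0}
    - {"dx": 0,"dy": 0,"dz": 0,"rx": 0,"ry": 0,"rz": 0}

```text
time_s: 11.6
tcp_pos: [0.601, 0.0922, 0.1433]
tool_rot: [-0.0, 0.986, 0.167, -0.0]
ft_force: [0.4, -1.0, -0.0]
gripper_width: 0.319
gripper_force: 30.4
```

```bash
python3 st.py
```

```text
rel x 2.07 y 0.22 z 143.32 mm F x,y,z [ 0.1  1.1 -0. ] lean x,y deg 0.02 0.01 M [-0.1  -0.05  0.02] 11.6
```

>>> apply_moves:
  motion:
    - {"dx": 0,"dy": 0.03,"dz": 0.1,"rx": 0,"ry": 0,"rz": 0}
    - {"dx": 0,"dy": 0,"dz": 0.15,"rx": 0,"ry": 0,"rz": 0}
    - {"dx": 0,"dy": 0,"dz": 0.15,"rx": 0,"ry": 0,"rz": 0}
    - {"dx": 0,"dy": 0,"dz": 0.1,"rx": 0,"ry": 0,"rz": 0}
    - {"dx": 0,"dy": 0,"dz": 0,"rx": 0,"ry": 0,"rz": 0}

```text
time_s: 12.1
tcp_pos: [0.6007, 0.0918, 0.1385]
tool_rot: [-0.0, 0.986, 0.167, -0.0]
ft_force: [-0.3, 0.6, -0.6]
gripper_width: 0.315
gripper_force: 30.4
```

```bash
python3 st.py
```

```text
rel x 1.64 y 0.46 z 138.49 mm F x,y,z [-0.1 -0.7 -0.6] lean x,y deg 0.02 0.01 M [-0.01  0.01 -0.03] 12.1
```

Forces are at noise level, so I'll continue down in gentle steps.

>>> apply_moves:
  motion:
    - {"dx": 0,"dy": 0,"dz": 0.15,"rx": 0,"ry": 0,"rz": 0}
    - {"dx": 0,"dy": 0,"dz": 0.15,"rx": 0,"ry": 0,"rz": 0}
    - {"dx": 0,"dy": 0,"dz": 0.15,"rx": 0,"ry": 0,"rz": 0}
    - {"dx": 0,"dy": 0,"dz": 0.15,"rx": 0,"ry": 0,"rz": 0}
    - {"dx": 0,"dy": 0,"dz": 0.15,"rx": 0,"ry": 0,"rz": 0}
    - {"dx": 0,"dy": 0,"dz": 0,"rx": 0,"ry": 0,"rz": 0}

```text
time_s: 12.7
tcp_pos: [0.6007, 0.0918, 0.1309]
tool_rot: [-0.0, 0.986, 0.167, -0.0]
ft_force: [-0.4, -0.3, -2.0]
gripper_width: 0.316
gripper_force: 30.4
```

```bash
python3 st.py
```

```text
rel x 1.61 y 0.49 z 130.92 mm F x,y,z [-0.4  0.2 -2. ] lean x,y deg 0.02 0.01 M [ 0.02 -0.03 -0.02] 12.7
```

>>> apply_moves:
  motion:
    - {"dx": 0,"dy": 0,"dz": 0.15,"rx": 0,"ry": 0,"rz": 0}
    - {"dx": 0,"dy": 0,"dz": 0.15,"rx": 0,"ry": 0,"rz": 0}
    - {"dx": 0,"dy": 0,"dz": 0.15,"rx": 0,"ry": 0,"rz": 0}
    - {"dx": 0,"dy": 0,"dz": 0.15,"rx": 0,"ry": 0,"rz": 0}
    - {"dx": 0,"dy": 0,"dz": 0.15,"rx": 0,"ry": 0,"rz": 0}
    - {"dx": 0,"dy": 0,"dz": 0,"rx": 0,"ry": 0,"rz": 0}

```text
time_s: 13.3
tcp_pos: [0.6007, 0.0918, 0.1234]
tool_rot: [-0.0, 0.986, 0.167, -0.0]
ft_force: [-0.9, 0.6, -0.7]
gripper_width: 0.317
gripper_force: 30.4
```

>>> apply_moves:
  motion:
    - {"dx": 0,"dy": 0,"dz": 0.15,"rx": 0,"ry": 0,"rz": 0}
    - {"dx": 0,"dy": 0,"dz": 0.15,"rx": 0,"ry": 0,"rz": 0}
    - {"dx": 0,"dy": 0,"dz": 0.15,"rx": 0,"ry": 0,"rz": 0}
    - {"dx": 0,"dy": 0,"dz": 0.15,"rx": 0,"ry": 0,"rz": 0}
    - {"dx": 0,"dy": 0,"dz": 0.1,"rx": 0,"ry": 0,"rz": 0}
    - {"dx": 0,"dy": 0,"dz": 0,"rx": 0,"ry": 0,"rz": 0}

```text
time_s: 13.9
tcp_pos: [0.6007, 0.0918, 0.1165]
tool_rot: [-0.0, 0.986, 0.167, -0.0]
ft_force: [0.3, 0.5, -1.4]
gripper_width: 0.316
gripper_force: 30.4
```

```bash
python3 st.py
```

```text
rel x 1.66 y 0.51 z 116.51 mm F x,y,z [ 0.4 -0.4 -1.4] lean x,y deg 0.02 0.0 M [-0.08  0.01  0.02] 13.9
```

>>> apply_moves:
  motion:
    - {"dx": 0,"dy": 0,"dz": 0.15,"rx": 0,"ry": 0,"rz": 0}
    - {"dx": 0,"dy": 0,"dz": 0.15,"rx": 0,"ry": 0,"rz": 0}
    - {"dx": 0,"dy": 0,"dz": 0.15,"rx": 0,"ry": 0,"rz": 0}
    - {"dx": 0,"dy": 0,"dz": 0.15,"rx": 0,"ry": 0,"rz": 0}
    - {"dx": 0,"dy": 0,"dz": 0.15,"rx": 0,"ry": 0,"rz": 0}
    - {"dx": 0,"dy": 0,"dz": 0,"rx": 0,"ry": 0,"rz": 0}

```text
time_s: 14.5
tcp_pos: [0.6007, 0.0918, 0.1089]
tool_rot: [-0.0, 0.986, 0.167, -0.0]
ft_force: [-0.1, -0.1, -0.9]
gripper_width: 0.318
gripper_force: 30.4
```

>>> apply_moves:
  motion:
    - {"dx": 0,"dy": 0,"dz": 0.1,"rx": 0,"ry": 0,"rz": 0}
    - {"dx": 0,"dy": 0,"dz": 0.1,"rx": 0,"ry": 0,"rz": 0}
    - {"dx": 0,"dy": 0,"dz": 0.05,"rx": 0,"ry": 0,"rz": 0}
    - {"dx": 0,"dy": 0,"dz": 0,"rx": 0,"ry": 0,"rz": 0}

```text
time_s: 14.9
tcp_pos: [0.6008, 0.0918, 0.1066]
tool_rot: [-0.0, 0.986, 0.167, -0.0]
ft_force: [-0.2, -0.2, -0.6]
gripper_width: 0.313
gripper_force: 30.4
```

>>> apply_moves:
  motion:
    - {"dx": 0,"dy": 0,"dz": 0.05,"rx": 0,"ry": 0,"rz": 0}
    - {"dx": 0,"dy": 0,"dz": 0.05,"rx": 0,"ry": 0,"rz": 0}
    - {"dx": 0,"dy": 0,"dz": 0,"rx": 0,"ry": 0,"rz": 0}
    - {"dx": 0,"dy": 0,"dz": 0,"rx": 0,"ry": 0,"rz": 0}

```text
time_s: 15.3
tcp_pos: [0.6009, 0.0918, 0.1057]
tool_rot: [-0.0, 0.986, 0.167, 0.0]
ft_force: [-0.4, -0.7, -0.7]
gripper_width: 0.314
gripper_force: 30.4
```

>>> apply_moves:
  motion:
    - {"dx": 0,"dy": 0,"dz": 0.05,"rx": 0,"ry": 0,"rz": 0}
    - {"dx": 0,"dy": 0,"dz": 0.05,"rx": 0,"ry": 0,"rz": 0}
    - {"dx": 0,"dy": 0,"dz": 0,"rx": 0,"ry": 0,"rz": 0}
    - {"dx": 0,"dy": 0,"dz": 0,"rx": 0,"ry": 0,"rz": 0}

```text
time_s: 15.7
tcp_pos: [0.6008, 0.0918, 0.1047]
tool_rot: [-0.0, 0.986, 0.167, -0.0]
ft_force: [-0.6, 0.2, -0.6]
gripper_width: 0.317
gripper_force: 30.4
```

>>> apply_moves:
  motion:
    - {"dx": 0,"dy": 0,"dz": 0.04,"rx": 0,"ry": 0,"rz": 0}
    - {"dx": 0,"dy": 0,"dz": 0.04,"rx": 0,"ry": 0,"rz": 0}
    - {"dx": 0,"dy": 0,"dz": 0,"rx": 0,"ry": 0,"rz": 0}
    - {"dx": 0,"dy": 0,"dz": 0,"rx": 0,"ry": 0,"rz": 0}

```text
time_s: 16.1
tcp_pos: [0.601, 0.0918, 0.1044]
tool_rot: [0.0, 0.986, 0.167, 0.0]
ft_force: [-2.4, 0.0, 5.7]
gripper_width: 0.316
gripper_force: 31.0
```

Floor contact came at the expected height (TCP 0.1044, bottom about 0.055). Now I'll release and retreat upwards.

>>> apply_moves:
  motion:
    - {"dx": 0,"dy": 0,"dz": -0.03,"rx": 0,"ry": 0,"rz": 0}
    - {"dx": 0,"dy": 0,"dz": 0,"rx": 0,"ry": 0,"rz": 0}
    - {"dx": 0,"dy": 0,"dz": 0,"rx": 0,"ry": 0,"rz": 0}
    - {"dx": 0,"dy": 0,"dz": 0,"rx": 0,"ry": 0,"rz": 0}
    - {"dx": 0,"dy": 0,"dz": 0,"rx": 0,"ry": 0,"rz": 0}
    - {"dx": 0,"dy": 0,"dz": 0,"rx": 0,"ry": 0,"rz": 0}
  fingers: 0.4

```text
time_s: 16.7
tcp_pos: [0.6008, 0.0918, 0.1041]
tool_rot: [-0.0, 0.986, 0.167, -0.0]
ft_force: [-0.7, 0.0, -0.5]
gripper_width: 0.602
gripper_force: 0.0
```

>>> apply_moves:
  motion:
    - {"dx": 0,"dy": 0,"dz": -0.5,"rx": 0,"ry": 0,"rz": 0}
    - {"dx": 0,"dy": 0,"dz": -1.5,"rx": 0,"ry": 0,"rz": 0}
    - {"dx": 0,"dy": 0,"dz": -3,"rx": 0,"ry": 0,"rz": 0}
    - {"dx": 0,"dy": 0,"dz": -3,"rx": 0,"ry": 0,"rz": 0}
    - {"dx": 0,"dy": 0,"dz": -2,"rx": 0,"ry": 0,"rz": 0}
    - {"dx": -2,"dy": 0,"dz": 0,"rx": 0,"ry": 0,"rz": 0}
    - {"dx": -3,"dy": 0,"dz": 0,"rx": 0,"ry": 0,"rz": 0}
    - {"dx": -3,"dy": 0,"dz": 0,"rx": 0,"ry": 0,"rz": 0}
    - {"dx": -2,"dy": 0,"dz": 0,"rx": 0,"ry": 0,"rz": 0}
    - {"dx": 0,"dy": 0,"dz": 0,"rx": 0,"ry": 0,"rz": 0}
    - {"dx": 0,"dy": 0,"dz": 0,"rx": 0,"ry": 0,"rz": 0}

```text
time_s: 17.8
tcp_pos: [0.507, 0.0588, 0.2049]
tool_rot: [0.0, 0.986, 0.167, 0.001]
ft_force: [0.1, -1.1, -0.0]
gripper_width: 0.599
gripper_force: 0.0
```

Run:
```python
from h import *
im,C=grab("wrist","w5.png");s=ctrl.sense();print(s["tcp_pos"],s["tool_rot"],s["ft_force"],s["time_s"])
hsv=cv2.cvtColor(im,cv2.COLOR_RGB2HSV)
for nm,m,z in(("green",cv2.inRange(hsv,(45,120,30),(80,255,255)),.096),("red",cv2.inRange(hsv,(0,110,50),(8,255,255))|cv2.inRange(hsv,(172,110,50),(180,255,255)),.153)):
    n,l,st,ce=cv2.connectedComponentsWithStats(m)
    for i in range(1,n):
        if st[i,4]>60: print(nm,st[i],ce[i],onplane(C,ce[i],z))
```

```text
[0.50741209 0.05896768 0.20469635] [8.37085197e-05 9.85967206e-01 1.66937465e-01 7.38272082e-04] [ 0.43103951  0.99291295 -0.15085229] 17.85
green [209 223  27  28 560] [222.29107143 237.0625    ] [[0.46683567 0.07544046 0.096     ]]
red [ 235   26   45   50 1135] [257.11629956  50.91982379] [[0.59893608 0.091812   0.153     ]]
red [389 362  12  10  94] [394.28723404 366.72340426] [[ 0.43712982 -0.06678535  0.153     ]]
```

View pics/w5.png

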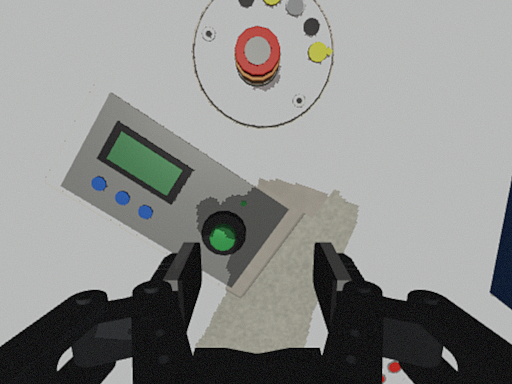

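The vial stands home: its cap is at (257,51), which maps to the bore centre at the expected 0.153 height. The green button is at (222,237). I'll shut the fingers and press it.

>>> apply_moves:
  motion:
    - {"dx": -1.75,"dy": -1.45,"dz": 0,"rx": 0,"ry": 0,"rz": 0}
    - {"dx": -1.7,"dy": -1.45,"dz": 0,"rx": 0,"ry": 0,"rz": 0}
    - {"dx": 0,"dy": 0,"dz": 3,"rx": 0,"ry": 0,"rz": 0}
    - {"dx": 0,"dy": 0,"dz": 3,"rx": 0,"ry": 0,"rz": 0}
    - {"dx": 0,"dy": 0,"dz": 2.5,"rx": 0,"ry": 0,"rz": 0}
    - {"dx": 0,"dy": 0,"dz": 1.2,"rx": 0,"ry": 0,"rz": 0}
    - {"dx": 0,"dy": 0,"dz": 0,"rx": 0,"ry": 0,"rz": 0}
    - {"dx": 0,"dy": 0,"dz": 0,"rx": 0,"ry": 0,"rz": 0}
    - {"dx": 0,"dy": 0,"dz": 0,"rx": 0,"ry": 0,"rz": 0}
  fingers: 1

```text
time_s: 18.75
tcp_pos: [0.4654, 0.075, 0.108]
tool_rot: [0.0, 0.986, 0.167, 0.001]
ft_force: [0.4, 0.5, 0.1]
gripper_width: -0.004
gripper_force: 0.0
```

>>> apply_moves:
  motion:
    - {"dx": 0,"dy": 0,"dz": 0.2,"rx": 0,"ry": 0,"rz": 0}
    - {"dx": 0,"dy": 0,"dz": 0.2,"rx": 0,"ry": 0,"rz": 0}
    - {"dx": 0,"dy": 0,"dz": 0.2,"rx": 0,"ry": 0,"rz": 0}
    - {"dx": 0,"dy": 0,"dz": 0.1,"rx": 0,"ry": 0,"rz": 0}
    - {"dx": 0,"dy": 0,"dz": 0,"rx": 0,"ry": 0,"rz": 0}
    - {"dx": 0,"dy": 0,"dz": 0,"rx": 0,"ry": 0,"rz": 0}

```text
time_s: 19.35
tcp_pos: [0.4643, 0.0749, 0.1002]
tool_rot: [-0.0, 0.986, 0.167, -0.0]
ft_force: [0.7, -0.1, 0.9]
gripper_width: 0.002
gripper_force: 0.0
```

>>> apply_moves:
  motion:
    - {"dx": 0,"dy": 0,"dz": 0.2,"rx": 0,"ry": 0,"rz": 0}
    - {"dx": 0,"dy": 0,"dz": 0.2,"rx": 0,"ry": 0,"rz": 0}
    - {"dx": 0,"dy": 0,"dz": 0.2,"rx": 0,"ry": 0,"rz": 0}
    - {"dx": 0,"dy": 0,"dz": 0,"rx": 0,"ry": 0,"rz": 0}
    - {"dx": 0,"dy": 0,"dz": 0,"rx": 0,"ry": 0,"rz": 0}

```text
time_s: 19.85
tcp_pos: [0.4644, 0.0749, 0.0943]
tool_rot: [0.0, 0.986, 0.167, 0.0]
ft_force: [-0.9, -0.5, 2.1]
gripper_width: -0.001
gripper_force: 1.1
```

>>> apply_moves:
  motion:
    - {"dx": 0,"dy": 0,"dz": 0.1,"rx": 0,"ry": 0,"rz": 0}
    - {"dx": 0,"dy": 0,"dz": 0.1,"rx": 0,"ry": 0,"rz": 0}
    - {"dx": 0,"dy": 0,"dz": 0,"rx": 0,"ry": 0,"rz": 0}
    - {"dx": 0,"dy": 0,"dz": 0,"rx": 0,"ry": 0,"rz": 0}

```text
time_s: 20.25
tcp_pos: [0.4644, 0.0749, 0.0923]
tool_rot: [0.0, 0.986, 0.167, 0.0]
ft_force: [-0.3, -0.6, 3.1]
gripper_width: 0.0
gripper_force: 1.7
```

Force is rising towards 4 N, so I'll go a little further to bottom it, then withdraw.

>>> apply_moves:
  motion:
    - {"dx": 0,"dy": 0,"dz": 0.1,"rx": 0,"ry": 0,"rz": 0}
    - {"dx": 0,"dy": 0,"dz": 0.08,"rx": 0,"ry": 0,"rz": 0}
    - {"dx": 0,"dy": 0,"dz": 0,"rx": 0,"ry": 0,"rz": 0}
    - {"dx": 0,"dy": 0,"dz": 0,"rx": 0,"ry": 0,"rz": 0}

```text
time_s: 20.65
tcp_pos: [0.4645, 0.0749, 0.0913]
tool_rot: [0.0, 0.986, 0.167, 0.0]
ft_force: [-3.9, -1.2, 18.0]
gripper_width: -0.001
gripper_force: 8.7
```

>>> apply_moves:
  motion:
    - {"dx": 0,"dy": 0,"dz": -1,"rx": 0,"ry": 0,"rz": 0}
    - {"dx": 0,"dy": 0,"dz": -3,"rx": 0,"ry": 0,"rz": 0}
    - {"dx": 0,"dy": 0,"dz": -4,"rx": 0,"ry": 0,"rz": 0}
    - {"dx": 0,"dy": 0,"dz": -3,"rx": 0,"ry": 0,"rz": 0}
    - {"dx": 0,"dy": 0,"dz": 0,"rx": 0,"ry": 0,"rz": 0}
    - {"dx": 0,"dy": 0,"dz": 0,"rx": 0,"ry": 0,"rz": 0}
    - {"dx": 0,"dy": 0,"dz": 0,"rx": 0,"ry": 0,"rz": 0}

```text
time_s: 21.35
tcp_pos: [0.4634, 0.0749, 0.1992]
tool_rot: [-0.0, 0.986, 0.167, -0.001]
ft_force: [0.0, -0.2, -0.6]
gripper_width: -0.001
gripper_force: 0.0
```

The button bottomed out (18 N on the tool) and has been released.

```bash
python3 -c "
from station import ctrl
print(ctrl.job_done())"
```

```text
the job is handed in; nothing more can be done
None
```

The red-capped vial is fully home in the big bore and released, the green start button was pressed and let go, and the job was handed in at about 21 s; the hand-in call returned no verdict.

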